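Charge the bushing feeder and bring the first bushing to the pick-up place

TASK

Get the bushing feeder ready for latch assembly: first swing its feed lever fully home so that its pocket is under the clear tube, then drop the three brass bushings from the black rubber mat, one after another, into the tube through the orange funnel so that they stack upright. Once all three are in, swing the lever fully out to its other stop, so that the lowest bushing is carried out to the pick-up place while the other two stay in the tube. Leave the latch unit, the caliper and the black pin where they lie.

Things in the scene. Friction and masses are not known exactly. Their poses are not given: they have to be found in the camera images.
- feeder: The bushing feeder, screwed to the bench: an aluminium base plate (165 x 170 mm, 10 mm thick), a steel column (24 mm diameter, top at 134 mm) that is also the lever's pivot, and a clear upright tube held by two grey clamp brackets. Origin: on the bench surface on the column's axis; z up; -x points from the column to the tube, whose axis lies 90 mm from the column's.
- tube_mouth (a point): Centre of the orange funnel's rim on top of the clear tube, 140 mm above the bench; z up. The funnel is 44 mm wide inside at the rim (52 mm outside) and narrows over 10 mm to the tube's bore of about 32 mm; clear tube 40 mm outside, grey clamp rings 51 mm outside.
- tube_foot (a point): Point on the tube's axis, on the base plate's top (10 mm above the bench), straight below the mouth. The tube's lower end is open, 46 mm above the bench; the lever passes below it. With the lever home a bushing dropped in the tube falls into the lever's pocket and stands on the base plate; the next stands on top of it.
- feed_arm (a joint): Angle of the feed lever, rad: 0 = home stop (pocket under the tube), 0.80 = pick-up stop; grows as the lever turns counter-clockwise seen from above. It turns about the column (feeder's vertical axis), stays where it is left, and moves with 1 to 2 N at the knob.
- feed_knob (a point): Centre of the black ball knob (32 mm diameter, bottom at 67 mm, top at 99 mm above the bench) on a 10 mm stem at the free end of the aluminium feed lever, 195 mm from the column's axis, centre 83 mm above the bench. The lever's top is 42.5 mm above the bench. At home the knob is straight in line with the column and the tube, 105 mm beyond the tube's axis.
- pickup_place (a point): Point on the base plate's top (10 mm above the bench), 90 mm from the column's axis, where the lever's pocket stands when the lever is at the pick-up stop. The pocket is a round hole, 32 mm across, through the lever, 90 mm from the column's axis. A flat steel blade behind the pocket closes the tube below while the lever is out, and the pocket holds one bushing only.
- bushing_1_mid (a point): Centre (half-way up) of a brass bushing standing upright: plain cylinder with a bore, 28 mm diameter, 34 mm tall, about 0.09 kg; z along its axis. It starts standing on the black rubber mat, 3 mm above the bench. The three are alike and may be loaded in any order.
- bushing_2_mid (a point): Centre (half-way up) of a brass bushing standing upright: plain cylinder with a bore, 28 mm diameter, 34 mm tall, about 0.09 kg; z along its axis. It starts standing on the black rubber mat, 3 mm above the bench. The three are alike and may be loaded in any order.
- bushing_3_mid (a point): Centre (half-way up) of a brass bushing standing upright: plain cylinder with a bore, 28 mm diameter, 34 mm tall, about 0.09 kg; z along its axis. It starts standing on the black rubber mat, 3 mm above the bench. The three are alike and may be loaded in any order.
- rubber_mat: Flat ribbed black rubber mat lying fixed on the bench, 205 x 135 mm, 3 mm thick; origin at the centre of its underside, its long side along its x axis. The bushings stand on it in a loose row along its long side, their axes about 50 (40 to 60) mm apart along it.
- latch_unit: White latch unit with a green pad, 67 x 93 x 58 mm, to be left alone; origin at the centre of its underside.
- caliper: Vernier caliper lying flat, 72 x 215 x 10 mm, to be left alone; origin at the centre of its underside, long side along y.
- black_pin: Black pin lying flat, 12 x 85 x 12 mm, to be left alone; origin at the centre of its underside, long side along y.
Not all that is in view belongs to the job. Leave any pink or purple look-alike of the part that bears bushing_2_mid alone.

How it is judged:
By the outcome, as a careful person would: the job done as asked, in the order asked, and still so for the second after the job is handed in, with the robot touching nothing.
It also fails if it takes over 72 s, if anything falls off the work surface, if the arm or the gripper's body presses on something with over 40 N, if the wrist force passes 120 N, or if a joint passes its speed limit or range.

ROBOT

A 6-joint arm with a two-finger parallel gripper is mounted at the origin on a cart in front of the work surface, level with it; the furniture and walls round the work are solid. World frame = base frame: x ahead of the robot, y to its left, z up, the work surface at z = 0. Lengths are in m, angles in rad, forces in N, time in s.
With the tool pointing down it reaches from about 0.275 to 0.825 m from the base axis. Payload 4.9 kg.
Tool frame: the origin (TCP) lies midway between the tips of the shut fingers; the grasp point (between the pads) lies 19 mm behind it (bot.grip_depth is the distance from the TCP to the grasp point, in m); z points along the fingers, y is the line along which they close (so a half turn about z gives the same grasp; the last joint's range is limited). The gripper opens to 85 mm and grips with 20 to 120 N. Pads are 22 mm wide; open, the fingers measure 114 mm over their backs; the gripper's body (76 mm by 85 mm) begins 54 mm behind the grasp point. The pads swing forward as they close: fully open they stand 13 mm farther back than shut.
Start: joints at [1.081, 0.326, -0.193, 1.052, 0, 1.437], TCP at [0.192, 0.516, 0.231] pointing down, gripper open.
Joint ranges: [-2.65, 2.65], [-0.97, 1.79], [-1.3, 1.35], [-1.93, 2.1], [-1.47, 1.37], [-3.14, 3.14]. Speed limits (rad/s): [2.57, 2.57, 3.14, 3.14, 3.14, 3.14].

INTERFACE

Orientations are given as a unit quaternion [w, x, y, z].
In Python, from cell import bot gives the robot as it stands. Calls block until the motion is done:
- bot.move_pose(position, orientation): joint-space move of the TCP to a pose.
- bot.move_linear(position, speed=0.15, rotation=None, until_force=None): straight line of the TCP; rotation=None keeps the orientation; speed is the mean speed in m/s. With until_force (N) it stops when the force on the tool has changed by that much, and returns True; else False.
- bot.goto_joints(angles): joint-space move.
- bot.set_gripper(opening, grasp_force=None): opening from 0.0 (shut) to 1.0 (fully open); grasp_force is the grip in N (None keeps the last); returns when the fingers have stopped.
- bot.wait(seconds).
- bot.solve_ik(position, orientation): joint angles nearest the present ones, or None.
- bot.camera(name): name is "scene" or "side" or "wrist"; returns the picture (384x512x3 uint8, red, green, blue); there is no depth.
- bot.calibration(name): a dict with "mtx" (3x3 intrinsics, pixels), "k1" (the pictures are not rectified: a ray, as slopes to the right and down, at radius r is drawn at 1 + k1 r^2 times it, then the intrinsics apply), "extrinsics" (4x4, takes a point from world to camera coordinates); the wrist camera has in their place "hand_eye" (4x4, takes a point from camera to tool coordinates, whose origin is the TCP and whose axes are the flange's). Camera axes: x right, y down, z forward; pixel columns grow to the right and rows downward; lengths in m; the calibration is good to about 2 mm. A picture is of the moment at which its call begins: read the wrist's pose just before it. calibration takes no time and is no camera call.
A pose or a line that the arm cannot do raises bot.PlanningError and nothing moves.
- bot.close_job(): hands the job in; it is judged then, once.
Trained networks look in the newest picture that a camera, given by its name, has taken for a name from the list of things; names that differ only in an ending like _2 or _b are one class to them, and where a whole thing is asked for, a point or a joint stands for the part that bears it (a point fixed in the world has none). Each returns a list of dicts, best first, with "confidence" (0 to 1); they miss things now and then, are a little off and sometimes report something else, mostly with a low value. They report only what shows in the picture. A call takes as long as a camera call. They do not tell look-alikes from the thing itself.
- bot.search_frame(camera, thing): "bbox" ([left, top, width, height] in pixels, round what is visible of it).
Readings, each from a call of its own:
- bot.read_clock(): time.
- bot.read_joint_positions(): joint angles.
- bot.read_joint_vel(): joint speeds.
- bot.read_joint_efforts(): joint torques, N m.
- bot.read_position(): TCP position.
- bot.read_tool_rot(): TCP orientation.
- bot.read_ft_force(): force on the tool from outside, world axes, zero at the start.
- bot.read_moment(): the same for the moment, N m.
- bot.read_gripper_width(): opening from 0.0 (shut) to 1.0 (fully open).
- bot.read_finger_force(): force on a finger pad.
Only numpy, scipy, OpenCV 4.12 (cv2) and the standard library are available. Lean on these libraries where they do the work, as an engineer would, in place of code of your own. Each camera call takes 0.05 s, during which the arm holds its last target. There are 200 camera calls.

## Working session

There is one attempt and no reset: what is moved stays moved. The work goes in short steps, each a Python script; the robot and the scene stay as the last script left them, time stands still between calls to the robot, and variables do not carry over. Pictures are saved under pics/ and viewed, at most 10 in all, crops included, and the job is handed in when it is done.

```bash
ls; mkdir -p pics; cat > h.py <<'E'
import numpy as np, cv2
from cell import bot
def snap(cam,name=None):
    im=bot.camera(cam)
    if name: cv2.imwrite('pics/'+name,im[:,:,::-1])
    return im
E
python3 - <<'E'
from h import *
a=snap('scene');
for t in ['bushing_1_mid','feed_knob','tube_mouth','rubber_mat','feeder','latch_unit','caliper','black_pin']:
    try: print('scene',t,[(d['bbox'],round(d['confidence'],2)) for d in bot.search_frame('scene',t)])
    except Exception as e: print(t,e)
b=snap('side')
for t in ['bushing_1_mid','feed_knob','rubber_mat','feeder']:
    print('side',t,[(d['bbox'],round(d['confidence'],2)) for d in bot.search_frame('side',t)])
cv2.imwrite('pics/a.png',a[:,:,::-1]);cv2.imwrite('pics/b.png',b[:,:,::-1])
for c in ['scene','side','wrist']: print(bot.calibration(c))
print(bot.read_tool_rot(),bot.read_clock())
E
```

```text
pics
scene bushing_1_mid []
scene feed_knob [([261.7, 172.4, 50.4, 27.0], 0.78)]
scene tube_mouth [([258.5, 147.9, 55.2, 54.2], 0.8)]
scene rubber_mat [([191.1, 219.8, 18.3, 36.2], 0.55)]
scene feeder [([249.3, 149.8, 63.6, 54.8], 0.57)]
scene latch_unit [([332.1, 177.6, 22.7, 25.2], 0.76), ([193.7, 220.1, 57.4, 38.9], 0.25)]
scene caliper [([268.6, 213.1, 54.2, 36.2], 0.63)]
scene black_pin [([166.0, 261.5, -1.0, 5.7], 0.52)]
side bushing_1_mid [([260.9, 241.3, 14.4, 21.1], 0.54)]
side feed_knob [([246.3, 167.9, 68.0, 30.6], 0.66)]
side rubber_mat [([206.7, 226.4, 93.8, 51.6], 0.96), ([249.5, 236.1, 10.2, 15.6], 0.68), ([235.1, 156.3, 76.5, 52.9], 0.23)]
side feeder [([233.1, 153.6, 81.3, 56.1], 0.69)]
{'mtx': array([[360.69370749,   0.        , 248.64483308],
       [  0.        , 360.69370749, 188.7670086 ],
       [  0.        ,   0.        ,   1.        ]]), 'k1': -0.10075166372175279, 'extrinsics': array([[-0.55634765, -0.83093856, -0.00428933,  0.49451741],
       [-0.5654641 ,  0.38237386, -0.7307808 ,  0.29768561],
       [ 0.60887408, -0.40414272, -0.68259872,  1.01811932],
[... 426 characters left out ...]
-0.48825286,  1.18132586],
       [ 0.        ,  0.        ,  0.        ,  1.        ]])}
{'mtx': array([[321.02534594,   0.        , 255.48840295],
       [  0.        , 321.02534594, 192.38704982],
       [  0.        ,   0.        ,   1.        ]]), 'k1': 0.019481826489257392, 'hand_eye': array([[ 1.60176060e-03, -9.66101277e-01, -2.58158395e-01,
         6.52506621e-02],
       [ 9.99998712e-01,  1.52154267e-03,  5.10516890e-04,
         2.75724771e-04],
       [-1.00412006e-04, -2.58158880e-01,  9.66102470e-01,
        -1.42263379e-01],
       [ 0.00000000e+00,  0.00000000e+00,  0.00000000e+00,
         1.00000000e+00]])}
[4.56382055e-06 1.76970467e-01 9.84216162e-01 5.00893010e-06] 0.7
```

View pics/a.png

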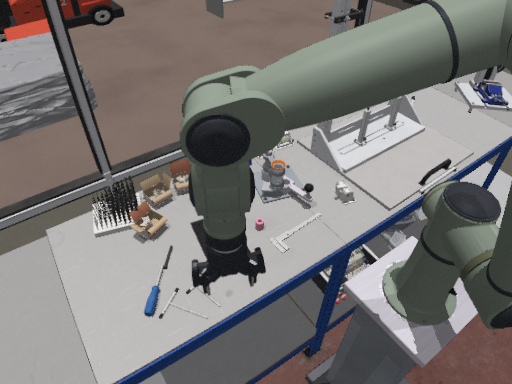

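View pics/b.png

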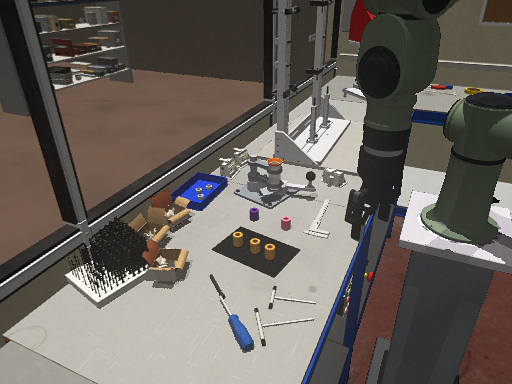

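Side view: three brass bushings on the mat at (238,239), (255,245) and (270,251). The possible mix-ups are the purple look-alike at (254,214), the pink one at (286,223), and the ringed parts in the blue bin at (200,190). The funnel is at (275,161) and the knob at (311,176). The scene view has the funnel at (278,165) and the knob at (309,188); the arm hides the mat there.

```bash
cat >> h.py <<'E'
from scipy.spatial.transform import Rotation as R
def ray(cam,uv,pose=None):
    c=bot.calibration(cam);K=c['mtx'];k=c['k1']
    d=np.array([(uv[0]-K[0,2])/K[0,0],(uv[1]-K[1,2])/K[1,1]]);s=d.copy()
    for _ in range(20): s=d/(1+k*(s@s))
    v=np.array([*s,1.])
    T=np.linalg.inv(c['extrinsics']) if cam!='wrist' else pose@c['hand_eye']
    v=T[:3,:3]@v; return T[:3,3],v/np.linalg.norm(v)
def onz(r,z): o,d=r; return o+d*(z-o[2])/d[2]
def tri(rs):
    A=sum(np.eye(3)-np.outer(d,d) for o,d in rs); b=sum((np.eye(3)-np.outer(d,d))@o for o,d in rs)
    p=np.linalg.solve(A,b); return p,[round(float(np.linalg.norm(np.cross(p-o,d))),4) for o,d in rs]
def proj(p,pose):
    c=bot.calibration('wrist');q=np.linalg.inv(pose@c['hand_eye'])@np.array([*p,1]);s=q[:2]/q[2];s=s*(1+c['k1']*(s@s));return c['mtx'][:2,:2]@s+c['mtx'][:2,2]
def pose():
    T=np.eye(4);q=bot.read_tool_rot();T[:3,:3]=R.from_quat([q[1],q[2],q[3],q[0]]).as_matrix();T[:3,3]=bot.read_position();return T
def down(yaw):
    # tool z down, tool y (closing line) at angle yaw in world xy
    y=np.array([np.cos(yaw),np.sin(yaw),0]);z=np.array([0,0,-1.]);x=np.cross(y,z)
    q=R.from_matrix(np.c_[x,y,z]).as_quat();return np.array([q[3],q[0],q[1],q[2]])
E
python3 - <<'E'
from h import *
np.set_printoptions(precision=4,suppress=True)
for uv in [(238,239),(255,245),(270,251),(254,214),(286,223)]: print(uv,onz(ray('side',uv),.02))
for uv in [(214,232),(299,249),(275,273),(236,227)]: print('mat',onz(ray('side',uv),.003))
print('mouth',tri([ray('scene',(278,165)),ray('side',(275,161))]))
print('knob',tri([ray('scene',(309,188)),ray('side',(311,176))]))
P=pose();print(P)
im=snap('wrist','w0.png')
a=cv2.imread('pics/b.png')[140:290,190:350];b=cv2.imread('pics/a.png')[140:260,200:370]
cv2.imwrite('pics/b2.png',np.hstack([cv2.resize(a,(427,400)),cv2.resize(b,(373,400))]))
E
```

```text
(238, 239) [0.5519 0.3743 0.02  ]
(255, 245) [0.497  0.3795 0.02  ]
(270, 251) [0.4494 0.3868 0.02  ]
(254, 214) [0.5677 0.2395 0.02  ]
(286, 223) [0.4601 0.2452 0.02  ]
mat [0.6437 0.3522 0.003 ]
mat [0.3894 0.3257 0.003 ]
mat [0.4106 0.4434 0.003 ]
mat [0.5971 0.3027 0.003 ]
mouth (array([0.5568, 0.1026, 0.1418]), [0.0012, 0.0012])
knob (array([0.4534, 0.0452, 0.0841]), [0.0003, 0.0003])
[[-0.9374  0.3484  0.      0.1916]
 [ 0.3484  0.9374  0.      0.5156]
 [-0.      0.     -1.      0.2313]
 [ 0.      0.      0.      1.    ]]
```

View pics/b2.png

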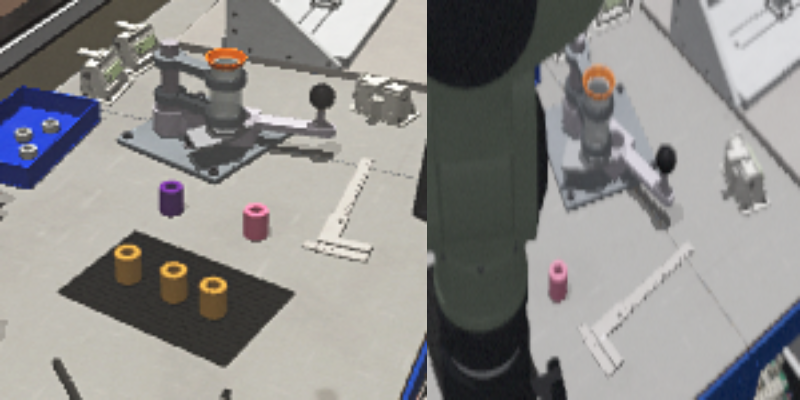

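```bash
cat > v.py <<'E'
from h import *
np.set_printoptions(precision=4,suppress=True)
print('coltop',tri([ray('scene',(267.5,153.5)),ray('side',(253,157))]))
for y in (1.45,-1.69):
    for p in [(0.5,.38,.22),(.55,.1,.3),(.45,.05,.1)]: print(y,p,bot.solve_ik(p,down(y)))
bot.set_gripper(1.0)
out={}
for i,(p,y) in enumerate([((.47,.38,.2),1.45),((.53,.36,.2),1.45),((.5,.06,.3),1.45),((.5,.12,.3),1.45)]):
    bot.move_pose(p,down(y)); bot.wait(.2); out[f'P{i}']=pose(); snap('wrist',f'm{i}.png')
    for t in (['bushing_1_mid'] if i<2 else ['tube_mouth','feed_knob','feeder']):
        print(i,t,[(np.round(d['bbox'],1).tolist(),round(d['confidence'],2)) for d in bot.search_frame('wrist',t)])
np.savez('poses.npz',**out); print(bot.read_clock())
I=[cv2.imread(f'pics/m{i}.png') for i in (0,1,2,3)]
cv2.imwrite('pics/m.png',cv2.resize(np.vstack([np.hstack(I[:2]),np.hstack(I[2:])]),(800,600)))
E
python3 v.py
```

```text
coltop (array([0.6419, 0.0851, 0.1314]), [0.0032, 0.0032])
1.45 (0.5, 0.38, 0.22) [0.5324 0.4789 0.0108 1.1027 0.     0.6532]
1.45 (0.55, 0.1, 0.3) [ 0.0478  0.3087 -0.0411  1.221   0.      0.1686]
1.45 (0.45, 0.05, 0.1) [-0.0526  0.2938 -0.6218  0.6552  0.      0.0682]
-1.69 (0.5, 0.38, 0.22) [ 0.5324  0.4789  0.0108  1.1027  0.     -2.49  ]
-1.69 (0.55, 0.1, 0.3) [ 0.0478  0.3087 -0.0411  1.221   0.     -2.9746]
-1.69 (0.45, 0.05, 0.1) [-0.0526  0.2938 -0.6218  0.6552  0.     -3.075 ]
0 bushing_1_mid [([247.7, 137.9, 29.7, 34.2], 0.66), ([0.4, 247.4, 80.1, 129.8], 0.24)]
1 bushing_1_mid [([261.9, 73.0, 32.6, 32.3], 0.69)]
2 tube_mouth [([205.1, 111.9, 129.5, 205.4], 0.83), ([487.2, 113.8, 24.8, 21.9], 0.56)]
2 feed_knob [([219.0, 114.6, 118.4, 156.6], 0.97), ([103.1, 71.5, 45.7, 71.8], 0.64)]
2 feeder [([200.2, 113.4, 135.3, 204.5], 0.58)]
3 tube_mouth []
3 feed_knob [([170.8, 119.7, 123.2, 155.9], 0.98)]
3 feeder [([161.5, 118.9, 131.1, 204.9], 0.62)]
5.4667
```

View pics/m.png

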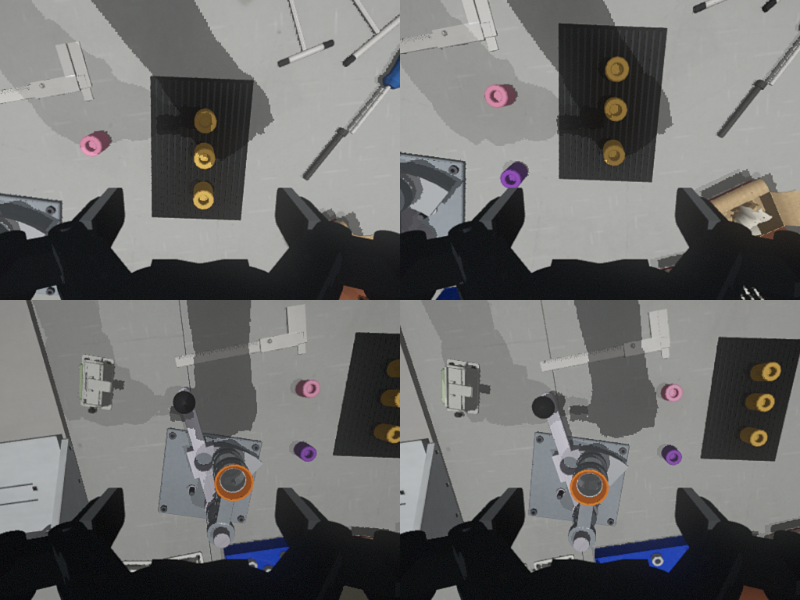

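The wrist pictures show the three brass bushings in a row on the mat, the pink and purple look-alikes off it, the orange ring at about (298,233) in m2, and the knob at about (235,131) with the lever out. Next I'll refine these by segmentation.

```bash
cat > s.py <<'E'
from h import *
np.set_printoptions(precision=4,suppress=True)
Z=np.load('poses.npz')
def blobs(i,lo,hi,amin,rect=None):
    im=cv2.imread(f'pics/m{i}.png');m=cv2.inRange(cv2.cvtColor(im,cv2.COLOR_BGR2HSV),lo,hi)
    if rect: k=np.zeros_like(m);x0,y0,x1,y1=rect;k[y0:y1,x0:x1]=1;m=m*k
    cs=cv2.findContours(m,cv2.RETR_EXTERNAL,cv2.CHAIN_APPROX_NONE)[0]
    return [cv2.convexHull(c) for c in cs if cv2.contourArea(c)>amin]
def cen(c): M=cv2.moments(c);return np.array([M['m10'],M['m01']])/M['m00']
B=[]
for i in (0,1):
    c=sorted([cen(c) for c in blobs(i,(15,90,40),(30,255,255),250,(190,60,320,290))],key=lambda p:p[1]);print(i,np.array(c));B.append(c)
if len(B[0])==len(B[1])==3:
    for a,b in zip(*B): print('bush',tri([ray('wrist',a,Z['P0']),ray('wrist',b,Z['P1'])]), onz(ray('wrist',a,Z['P0']),.02)[:2],onz(ray('wrist',b,Z['P1']),.02)[:2])
F=[]
for i,rc in ((2,(260,190,340,270)),(3,(200,195,290,275))):
    h=max(blobs(i,(3,150,60),(16,255,255),100,rc),key=cv2.contourArea); e=cv2.fitEllipse(h);print(e);F.append(e[0])
print('mouth',tri([ray('wrist',F[0],Z['P2']),ray('wrist',F[1],Z['P3'])]), [onz(ray('wrist',F[j],Z[f'P{j+2}']),.14)[:2] for j in (0,1)])
N=[]
for i,rc in ((2,(215,110,255,150)),(3,(163,116,203,156))):
    h=max(blobs(i,(0,0,0),(180,255,50),100,rc),key=cv2.contourArea);print(cv2.minEnclosingCircle(h));N.append(cv2.minEnclosingCircle(h)[0])
k,r=tri([ray('wrist',N[0],Z['P2']),ray('wrist',N[1],Z['P3'])]);print('knob',k,r,[onz(ray('wrist',N[j],Z[f'P{j+2}']),.083)[:2] for j in (0,1)])
C=[(283,307),(233,308)]
print('col',tri([ray('wrist',C[j],Z[f'P{j+2}']) for j in (0,1)]),[onz(ray('wrist',C[j],Z[f'P{j+2}']),.134)[:2] for j in (0,1)])
E
python3 s.py
```

```text
0 [[262.3919 154.4248]
 [261.18   199.2553]
 [259.8922 249.9423]]
1 [[277.4335  88.2799]
 [275.3897 139.3072]
 [272.9131 195.0284]]
bush (array([0.4504, 0.3906, 0.0279]), [0.0001, 0.0001]) [0.4515 0.3906] [0.45   0.3913]
bush (array([0.4975, 0.3842, 0.0222]), [0.0001, 0.0001]) [0.4981 0.3841] [0.4978 0.3844]
bush (array([0.5541, 0.3761, 0.0221]), [0.0001, 0.0001]) [0.5552 0.3762] [0.5547 0.376 ]
((298.8059997558594, 233.5732879638672), (46.14957809448242, 50.15967559814453), 78.9937515258789)
((241.84988403320312, 239.45045471191406), (46.25235366821289, 48.97062683105469), 96.34139251708984)
mouth (array([0.5638, 0.098 , 0.1381]), [0.0, 0.0]) [array([0.563 , 0.0978]), array([0.5629, 0.0982])]
((235.19325256347656, 131.02146911621094), 14.380589485168457)
((183.0, 137.0), 14.31792163848877)
knob [0.4584 0.0437 0.0816] [0.0001, 0.0001] [array([0.4584, 0.0438]), array([0.4581, 0.044 ])]
col (array([0.658 , 0.0744, 0.1176]), [0.002, 0.002]) [array([0.6492, 0.074 ]), array([0.6445, 0.0774])]
```

```bash
cat > lever.py <<'E'
from h import *
np.set_printoptions(precision=4,suppress=True)
from scipy.optimize import least_squares
M=np.array([.563,.098]);Kn=np.array([.4583,.0439])
C=least_squares(lambda c:[np.linalg.norm(c-M)-.09,np.linalg.norm(c-Kn)-.195],[.648,.076]).x
home=np.arctan2(*(M-C)[::-1]); ang=np.arctan2(*(Kn-C)[::-1])
a0=(ang-home+np.pi)%(2*np.pi)-np.pi
def kp(a,z,off=0): t=home+a; return np.array([C[0]+.195*np.cos(t)-off*np.sin(t),C[1]+.195*np.sin(t)+off*np.cos(t),z])
def yaw(a): # tangent direction, kept near +/-1.45
    t=home+a+np.pi/2; t=(t+np.pi)%(2*np.pi)-np.pi
    return t if t>0 else t+np.pi
E
python3 - <<'E'
from lever import *
print(C,home,a0,[yaw(a) for a in (0,a0,.8)],kp(0,.083),kp(.8,.083))
for a in (0,a0,.8):
  for z in (.064,.2): print(bot.solve_ik(kp(a,z),down(yaw(a))))
E
```

```text
[0.6505 0.0769] 2.904827973148791 0.4067602512494508 [np.float64(1.3340316463538944), np.float64(1.7407918976033443), np.float64(2.1340316463538933)] [0.4609 0.1226 0.083 ] [ 0.4856 -0.0272  0.083 ]
[ 0.1051  0.3856 -0.6004  0.5848  0.      0.3419]
[ 0.1051  0.2174 -0.4262  0.9272  0.      0.3419]
[-0.0651  0.3609 -0.6419  0.568   0.     -0.235 ]
[-0.0651  0.1873 -0.465   0.9185  0.     -0.235 ]
[-0.2079  0.3996 -0.5766  0.5946  0.     -0.7711]
[-0.2079  0.2345 -0.4037  0.9326  0.     -0.7711]
```

```bash
cat >> lever.py <<'E'
def swing(a_from,a_to,over,z=.060):
    bot.set_gripper(.8)
    bot.move_pose(kp(a_from,.16),down(yaw(a_from)))
    print('down hit',bot.move_linear(kp(a_from,z),.15,until_force=8))
    bot.set_gripper(.46)
    n=4; s=np.sign(a_to-a_from)
    for a in list(np.linspace(a_from,a_to-s*.04,n+1)[1:])+[a_to+s*over]:
        r=bot.move_linear(kp(a,z),.1 if abs(a-a_to)<.2 else .15,rotation=down(yaw(a)),until_force=10)
        print(round(a,3),r,bot.read_ft_force())
        if r: break
    p=bot.read_position(); t=np.arctan2(p[1]-C[1],p[0]-C[0])-home; t=(t+np.pi)%(2*np.pi)-np.pi; print('stop angle',t)
    bot.set_gripper(.8); p[2]=.17; bot.move_linear(p,.25)
E
python3 - <<'E'
from lever import *
swing(a0,0.,.09)
# look
bot.move_pose((.5,.1,.3),down(1.45)); bot.wait(.1)
P=pose(); im=snap('wrist','h.png'); np.save('Ph.npy',P)
print(bot.read_clock())
E
```

```text
down hit False
0.315 False [ 1.0297 -0.044   0.1727]
0.223 False [-0.9854  0.081  -0.5823]
0.132 False [-0.9598  0.5778  0.1293]
0.04 False [-1.0488  0.4435  0.7013]
-0.09 True [-0.9262 -4.9184  2.7431]
stop angle -0.032425493789201454
10.875
```

View pics/h.png

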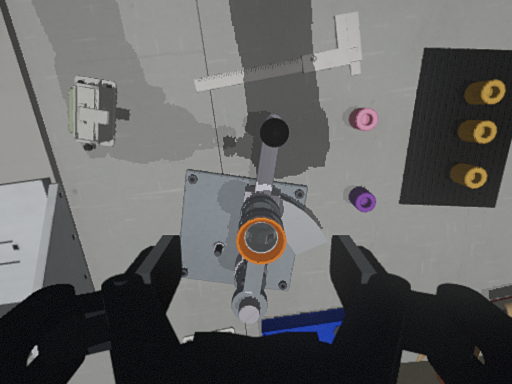

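The lever is home: knob at (274,132), in line with the funnel at (262,240) and the column. Now the first bushing.

```bash
cat > pick.py <<'E'
from lever import *
B=[(.4508,.3909),(.498,.3842),(.555,.3761)]; Y=1.43
def load(i):
    x,y=B[i]; q=down(Y)
    bot.set_gripper(.65)
    bot.move_pose((x,y,.09),q)
    if bot.move_linear((x,y,.014),.12,until_force=10): print('HIT',bot.read_position()); return False
    bot.set_gripper(0.,30)
    w=bot.read_gripper_width(); print('width mm',w*85, 'F',bot.read_finger_force())
    if not .2<w<.5: return False
    bot.move_linear((x,y,.09),.25); 
    bot.move_pose((x-.0,y-.06,.22),q)
    bot.move_pose((*M,.20),q)
    r=bot.move_linear((*M,.146),.12,until_force=8); print('mouth contact',r,bot.read_gripper_width()*85,bot.read_position())
    bot.wait(.1)
    bot.set_gripper(.65); bot.wait(.1)
    bot.move_linear((*M,.20),.25); print(bot.read_clock()); return True
E
python3 - <<'E'
from pick import *
print(np.degrees(np.arctan2(*(onz(ray('wrist',(274,132),np.load('Ph.npy')),.083)[:2]-C)[::-1])-home))
load(0)
bot.move_pose((.52,.12,.3),down(Y)); a=snap('wrist','d1.png'); b=snap('side')[:,:,::-1]
cv2.imwrite('pics/d1s.png',np.hstack([cv2.resize(cv2.imread('pics/d1.png')[150:330,150:350],(400,360)),cv2.resize(b[140:280,200:340],(360,360),interpolation=cv2.INTER_CUBIC)]))
print(bot.read_clock())
E
```

```text
-0.7944629665002508
width mm 27.076200536492973 F 29.52436476945877
mouth contact False 26.624134516024096 [0.5631 0.0988 0.1464]
17.3083
17.925
```

View pics/d1s.png

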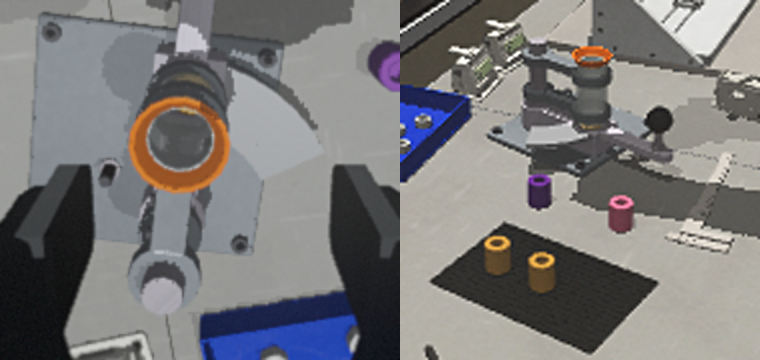

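The first bushing has left the mat, and a brass glint shows at the tube's foot at about (590,125) in the crop. The remaining two stand undisturbed, so I'll load them.

```bash
python3 - <<'E'
from pick import *
ok=load(1) and load(2); print(ok)
bot.move_pose((.47,.16,.3),down(Y)); bot.wait(.1); a=snap('wrist')[:,:,::-1]; b=snap('side')[:,:,::-1]
cv2.imwrite('pics/d3.png',np.hstack([cv2.resize(a[130:350,100:360],(430,364)),cv2.resize(b[150:250,220:320],(364,364),interpolation=cv2.INTER_CUBIC)]))
print(bot.read_clock())
E
```

```text
width mm 27.01919539721039 F 29.585340321063995
mouth contact False 26.915325947914944 [0.563  0.0989 0.1463]
24.125
width mm 26.87108235142005 F 29.701615869998932
mouth contact False 27.215514683407363 [0.5632 0.0988 0.1463]
30.1583
True
31.0083
```

View pics/d3.png

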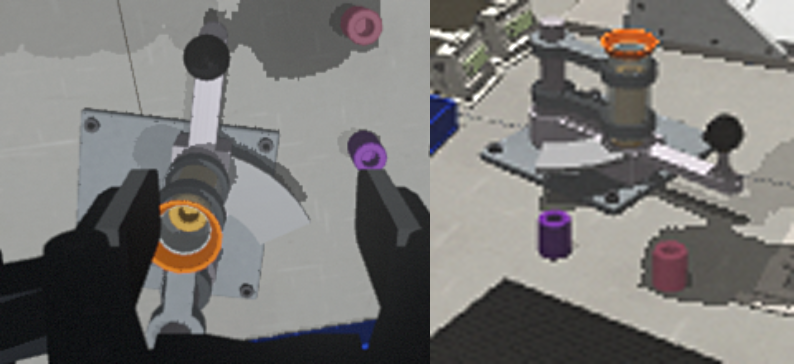

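All three are stacked upright in the tube: the top bushing shows through the funnel at (187,217), and the tube looks brass-filled. Now I'll swing the lever out.

```bash
python3 - <<'E'
from pick import *
swing(-.014,.786,.09)
bot.move_pose((.45,.10,.3),down(Y)); bot.wait(.1); P=pose(); a=snap('wrist','e.png')[:,:,::-1]; b=snap('side')[:,:,::-1]
np.save('Pe.npy',P)
g=cv2.inRange(cv2.cvtColor(a,cv2.COLOR_BGR2GRAY),0,50)
print('knob expected px',proj(kp(.786,.083),P),'pickup px',proj([*(C+.09*np.array([np.cos(home+.786),np.sin(home+.786)])),.044],P))
cv2.imwrite('pics/e1.png',np.hstack([cv2.resize(a[60:360,80:400],(420,394)),cv2.resize(b[150:250,220:320],(380,394),interpolation=cv2.INTER_CUBIC)]))
print(bot.read_clock())
E
```

```text
down hit False
0.176 False [0.4587 0.1784 0.3074]
0.366 False [-0.1295  0.4632  0.0492]
0.556 False [ 0.2979 -0.1917  0.2416]
0.746 False [-0.8666 -0.1522 -0.2701]
0.876 True [-0.2456  3.8636  1.497 ]
stop angle 0.804850774216308
knob expected px [154.0161 210.2786] pickup px [217.1447 258.4735]
37.2417
```

View pics/e1.png

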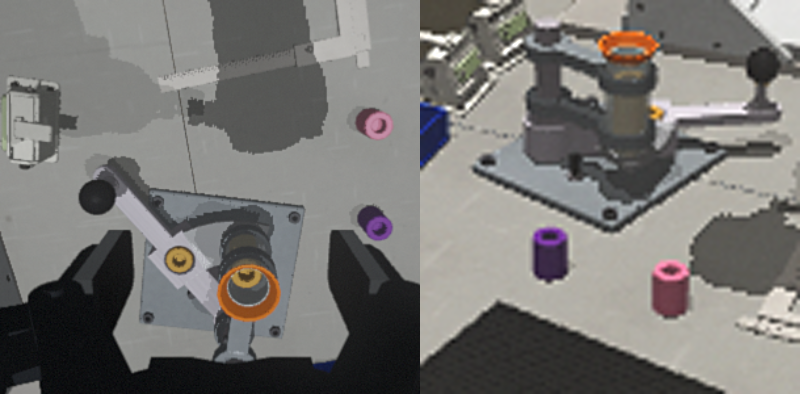

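The lever is at its outer stop with the knob at (154,210), exactly as predicted. One bushing sits in the pocket at (217,258), and the other two are still in the tube. Handing in.

```bash
python3 -c "
from cell import bot
print(bot.close_job())"
```

```text
the job is handed in; nothing more can be done
None
```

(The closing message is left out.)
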